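# Pack the marker rack and lock it

### The job

Put the art markers away for travel: first turn the rack's click-stop knob back to its open mark (the black disc), so that the keeper tabs stand clear, and then press every loose marker sideways down into a clip of its own, any free clip, about centred end to end, until it snaps fully home in both jaws. Only when all are home, turn the knob on to the long lock mark, so that it clicks in and the tabs cover the caps. The eraser goes flat into the tray at the rack's other end at any time, and the rest of the desk is left alone.

Things in the scene. Friction and masses are not known exactly. Their poses are not given: they have to be found in the camera images.
- marker0: art marker lying flat: grey round barrel 12 mm in diameter, 100 mm long, with a black square cap (13 x 13 mm, 25 mm long; it does not roll) at each end; 150 mm overall, about 30 g. All five look alike. Origin on its axis at mid-length, x along the axis, either end first. Absent (None) in some starts
- marker1: art marker lying flat: grey round barrel 12 mm in diameter, 100 mm long, with a black square cap (13 x 13 mm, 25 mm long; it does not roll) at each end; 150 mm overall, about 30 g. All five look alike. Origin on its axis at mid-length, x along the axis, either end first. Absent (None) in some starts
- marker2: art marker lying flat: grey round barrel 12 mm in diameter, 100 mm long, with a black square cap (13 x 13 mm, 25 mm long; it does not roll) at each end; 150 mm overall, about 30 g. All five look alike. Origin on its axis at mid-length, x along the axis, either end first. Absent (None) in some starts
- marker3: art marker lying flat: grey round barrel 12 mm in diameter, 100 mm long, with a black square cap (13 x 13 mm, 25 mm long; it does not roll) at each end; 150 mm overall, about 30 g. All five look alike. Origin on its axis at mid-length, x along the axis, either end first. Absent (None) in some starts
- marker4: art marker lying flat: grey round barrel 12 mm in diameter, 100 mm long, with a black square cap (13 x 13 mm, 25 mm long; it does not roll) at each end; 150 mm overall, about 30 g. All five look alike. Origin on its axis at mid-length, x along the axis, either end first. Absent (None) in some starts
- rack: marker rack fixed to the desk: plywood base 192 mm (x -85 to 107) by 475 mm (y -245 to 230), 8 mm thick; origin on the desk under the middle of the clip row, x away from the robot, yaw within 0.12 rad. Two rails along y at x = +-38 mm (12 mm wide, tops 34 mm high) carry five clips at 60 mm pitch; between the rails (64 mm) the fingers have free space down to the base. Knob at the -y end, eraser tray at the +y end
- clip0 (a point): clip 0 (0 nearest the knob, 4 nearest the tray): the middle of a marker's axis when home, 40 mm above the desk; x is the marker's direction (rack x). Sprung jaws on both rails, lips 8 mm apart at 45.5 mm height: a marker laid on them has its axis at 52 mm; pressed straight down at its middle with 6 to 10 N it spreads them and snaps 12 mm down onto the rails
- clip1 (a point): clip 1 (0 nearest the knob, 4 nearest the tray): the middle of a marker's axis when home, 40 mm above the desk; x is the marker's direction (rack x). Sprung jaws on both rails, lips 8 mm apart at 45.5 mm height: a marker laid on them has its axis at 52 mm; pressed straight down at its middle with 6 to 10 N it spreads them and snaps 12 mm down onto the rails
- clip2 (a point): clip 2 (0 nearest the knob, 4 nearest the tray): the middle of a marker's axis when home, 40 mm above the desk; x is the marker's direction (rack x). Sprung jaws on both rails, lips 8 mm apart at 45.5 mm height: a marker laid on them has its axis at 52 mm; pressed straight down at its middle with 6 to 10 N it spreads them and snaps 12 mm down onto the rails
- clip3 (a point): clip 3 (0 nearest the knob, 4 nearest the tray): the middle of a marker's axis when home, 40 mm above the desk; x is the marker's direction (rack x). Sprung jaws on both rails, lips 8 mm apart at 45.5 mm height: a marker laid on them has its axis at 52 mm; pressed straight down at its middle with 6 to 10 N it spreads them and snaps 12 mm down onto the rails
- clip4 (a point): clip 4 (0 nearest the knob, 4 nearest the tray): the middle of a marker's axis when home, 40 mm above the desk; x is the marker's direction (rack x). Sprung jaws on both rails, lips 8 mm apart at 45.5 mm height: a marker laid on them has its axis at 52 mm; pressed straight down at its middle with 6 to 10 N it spreads them and snaps 12 mm down onto the rails
- knob (a joint): click-stop knob at the rack's -y end, vertical axis, rad, clockwise from above positive. A sprung pawl catches every 30 degrees (0, 0.52, 1.05, 1.57, 2.09; detent about 0.1 N m; let go, it settles into the nearest stop). 0 = open: white pointer to the black disc mark, rack +x. 1.57 = lock: pointer to the long broad mark, rack -y. Ends at -0.22 and 2.32; starts between 0.5 and 2.1
- keeper (a joint): keeper, a bar along the rack's far edge (x = 94 to 102 mm, top 64 mm high) with five flat tabs towards the robot (14 mm wide, from x = 52 mm, undersides 53 mm high); the knob slides it along the rack's -y by 15.3 mm per rad (value in m). At the open stop (0) each tab is centred 26 mm to the +y side of its clip, at the lock stop (0.024) it lies over the marker's far cap; a marker that is not home blocks it
- knob_grip (a point): on the knob's axis 54 mm above the desk: where to grip its black bar, 44 mm long, 12 mm thick, 34 to 66 mm above the desk; turns with the knob, x along the bar towards the pointer. Its pin wheel (53 mm in diameter) lies below, top 25 mm above the desk
- eraser: dark rubber block eraser, 44 (x) x 22 (y) x 14 (z) mm, 25 g, lying flat; origin at the centre of its underside
- tray (a point): centre of the floor of the open eraser tray at the rack's +y end, 8 mm above the desk; inside 100 mm along the rack's x by 64 mm along its y, walls 4 mm thick and 10 mm high; x is the rack's x
- ink: bystander: ink jar, 38 mm in diameter, 58 mm high; origin at the centre of its underside; leave it alone
- tape: bystander: roll of clear tape lying flat, 68 mm in diameter, 19 mm high; origin at the centre of its underside; leave it alone
- leads: bystander: black lead case 62 x 32 x 12 mm; origin at the centre of its underside; leave it alone
- sharpener: bystander: brass sharpener, 32 mm in diameter, 30 mm high; origin at the centre of its underside; leave it alone
- staples: bystander: cardboard box 58 x 36 x 16 mm; origin at the centre of its underside; leave it alone

How it is judged:
By the outcome, as a careful person would: the job done as asked, in the order asked, and still so for the second after the job is handed in, with the robot touching nothing.
Of marker0, marker1, marker2, marker3, marker4 only 3 to 5 are there at a start; the rules pass over those that are not, and their reading is None.
At some moment in a run one of marker0, marker1, marker2, marker3, marker4, eraser may be knocked a few centimetres aside while the robot is not near it.
Once in a run the grip may slacken for a moment while it holds something.
It also fails if it takes over 210 s, if anything falls off the work surface, if the arm or the gripper's body presses on something with over 40 N, if the wrist force passes 120 N, or if a joint passes its speed limit or range.

### The arm

A 6-joint arm with a two-finger parallel gripper is mounted at the origin on the work surface. World frame = base frame: x ahead of the robot, y to its left, z up, the work surface at z = 0. Lengths are in m, angles in rad, forces in N, time in s.
With the tool pointing down it reaches from about 0.275 to 0.875 m from the base axis. Payload 12.5 kg.
Tool frame: the origin (TCP) lies on the centre line of the jaws, within the pads' length; the fingertips stand r.finger_overhang ahead of it and the grasp point (between the pads) lies 3 mm ahead of it (r.finger_overhang is the distance from the TCP to the fingertips, in m); z points along the fingers, y is the line along which they close (so a half turn about z gives the same grasp; the last joint's range is limited). The gripper opens to 85 mm and grips with 20 to 120 N. Pads are 22 mm wide; open, the fingers measure 114 mm over their backs; the gripper's body (76 mm by 85 mm) begins 54 mm behind the grasp point. The pads swing forward as they close: fully open they stand 13 mm farther back than shut.
Start: joints at [1.192, 0.351, 1.652, -0, 1.139, -0.085], TCP at [0.159, 0.526, 0.253] pointing down, gripper open.
Joint ranges: [-2.75, 2.75], [-0.79, 2.1], [0.01, 2.65], [-1.57, 4.71], [0.07, 3.14], [-2.87, 2.87]. Speed limits (rad/s): [2.22, 2.22, 2.79, 3.14, 3.14, 3.14].

### API

Orientations are given as a unit quaternion [x, y, z, w].
In Python, from cell import r, optics gives the robot as it stands. The module is installed in compiled form; this text tells all that it offers. Calls block until the motion is done:
- r.move_to(position, orientation): joint-space move of the TCP to a pose.
- r.move_linear(position, rot=None, vel=0.15): straight line of the TCP; rot=None keeps the orientation; vel is the mean speed in m/s.
- r.set_joints(angles): joint-space move.
- r.set_gripper(opening, squeeze=None): opening from 0.0 (shut) to 1.0 (fully open); squeeze is the grip in N (None keeps the last); returns when the fingers have stopped.
- r.sleep(seconds).
- r.inverse_kinematics(position, orientation): joint angles nearest the present ones, or None.
- optics.get_image(name): name is "scene" or "top"; returns a dict with "pixels" (400x640x3 uint8, red, green, blue), "depth" (400x640 float32, m along the optical axis (not along the pixel's ray), 0 where there is no reading), "fx", "fy", "cx", "cy" (pixels), "camera_from_world" (4x4, takes a point from world to camera coordinates). Camera axes: x right, y down, z forward; pixel columns grow to the right and rows downward; lengths in m; the calibration is good to about 2 mm. A picture is of the moment at which its call begins.
A pose or a line that the arm cannot do raises r.PlanningError and nothing moves.
- r.hand_in(): hands the job in; it is judged then, once.
Readings, each from a call of its own:
- r.current_t(): time.
- r.current_q(): joint angles.
- r.current_qvel(): joint speeds.
- r.current_effort(): joint torques, N m.
- r.current_tool_pos(): TCP position.
- r.current_ee_rot(): TCP orientation.
- r.current_contact_force(): force on the tool from outside, world axes, zero at the start.
- r.current_torque(): the same for the moment, N m.
- r.current_opening(): opening from 0.0 (shut) to 1.0 (fully open).
- r.current_finger_force(): force on a finger pad.
Only numpy, scipy, OpenCV 4.12 (cv2) and the standard library are available. Lean on these libraries where they do the work, as an engineer would, in place of code of your own. Each camera call takes 0.05 s, during which the arm holds its last target. There are 200 camera calls.

## Working session

There is one attempt and no reset: what is moved stays moved. The work goes in short steps, each a Python script; the robot and the scene stay as the last script left them, time stands still between calls to the robot, and variables do not carry over. Pictures are saved under pics/ and viewed, at most 14 in all, crops included, and the job is handed in when it is done.

```bash
mkdir -p pics
python3 - <<'E'
from cell import r, optics
import cv2, numpy as np
for n in("top","scene"):
    d=optics.get_image(n); cv2.imwrite(f"pics/{n}0.png",d["pixels"][:,:,::-1]); np.savez(f"/tmp/{n}0.npz",**d)
    print(n,d["fx"],d["fy"],d["cx"],d["cy"],np.round(d["camera_from_world"],3).tolist())
print(r.current_t(),r.finger_overhang,r.current_ee_rot(),r.current_tool_pos())
E
```

```text
top 386.33214840955685 386.33214840955685 322.14748613490025 198.6948436631416 [[0.072, -0.997, 0.004, 0.022], [-0.976, -0.071, -0.204, 0.513], [0.203, 0.011, -0.979, 1.231], [0.0, 0.0, 0.0, 1.0]]
scene 402.45927292970595 402.45927292970595 314.15781154861884 194.60007846078554 [[0.566, 0.824, -0.004, -0.325], [0.677, -0.468, -0.569, -0.29], [-0.471, 0.319, -0.822, 1.367], [0.0, 0.0, 0.0, 1.0]]
0.1 0.022 [ 1.46384565e-01  9.89227611e-01 -5.25399520e-04 -1.29550088e-04] [0.15914642 0.52617407 0.25281248]
```

View pics/top0.png

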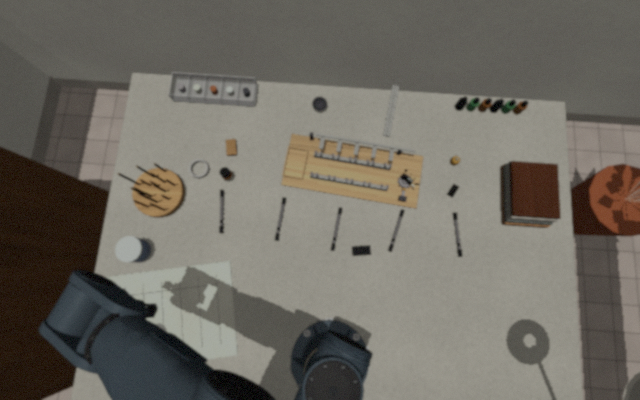

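View pics/scene0.png

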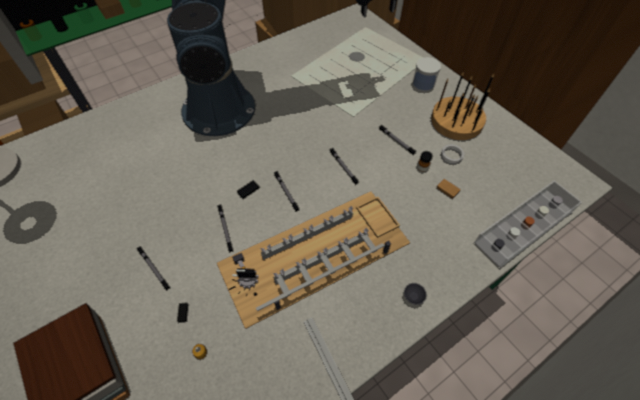

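Run:
```python
import cv2, numpy as np
t=cv2.imread("pics/top0.png"); s=cv2.imread("pics/scene0.png")
cv2.imwrite("pics/crop_top.png",cv2.resize(t[125:260,270:470],(800,540),interpolation=cv2.INTER_NEAREST))
cv2.imwrite("pics/crop_sc.png",cv2.resize(s[190:330,210:415],(800,546),interpolation=cv2.INTER_NEAREST))
```

```text
(no output)
```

View pics/crop_top.png

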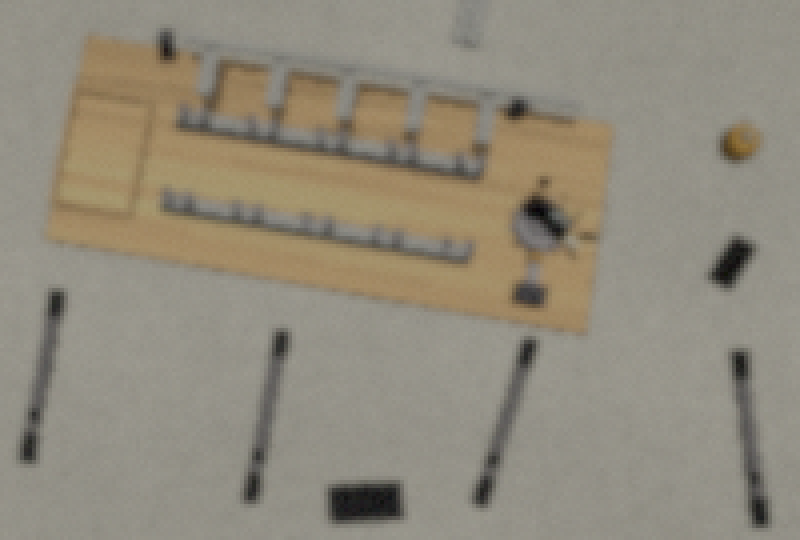

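View pics/crop_sc.png

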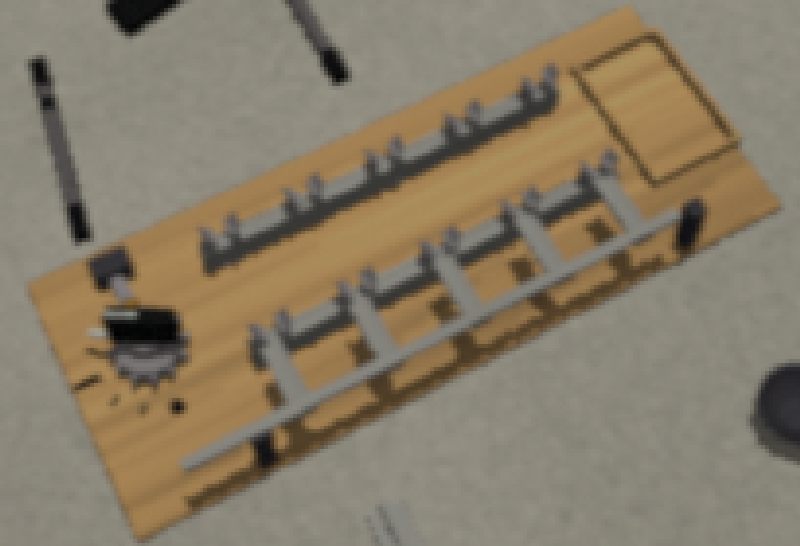

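```bash
cat > h.py <<'E'
import numpy as np, cv2
from scipy.spatial.transform import Rotation as R
def cast(d,uv,z):
    T=d["camera_from_world"]; uv=np.atleast_2d(np.asarray(uv,float))
    ray=np.c_[(uv[:,0]-d["cx"])/d["fx"],(uv[:,1]-d["cy"])/d["fy"],np.ones(len(uv))]@T[:3,:3]
    c=-T[:3,:3].T@T[:3,3]
    return (c+ray*((z-c[2])/ray[:,2])[:,None])
def proj(d,p):
    T=d["camera_from_world"]; q=np.atleast_2d(p)@T[:3,:3].T+T[:3,3]
    return np.c_[d["fx"]*q[:,0]/q[:,2]+d["cx"],d["fy"]*q[:,1]/q[:,2]+d["cy"]]
def up(d,k=3):
    """image upsampled k times (smoother contours)"""
    return cv2.resize(d["pixels"],None,fx=k,fy=k,interpolation=cv2.INTER_CUBIC)
def rack(d,k=3):
    hsv=cv2.cvtColor(up(d,k),cv2.COLOR_RGB2HSV)
    m=cv2.inRange(hsv,(8,70,80),(30,255,255)); m=cv2.morphologyEx(m,cv2.MORPH_CLOSE,np.ones((5,5)))
    cs,_=cv2.findContours(m,0,2)
    best=None
    for c in cs:
        uv=(c[:,0]+.5)/k-.5; w=cast(d,uv,0.008)[:,:2]
        (cx,cy),(a,b),t=cv2.minAreaRect((w*1000).astype(np.float32))
        L=sorted((a,b))
        if abs(L[1]-475)<30 and abs(L[0]-192)<30:
            th=np.deg2rad(t); th=(th+np.pi/4)%(np.pi/2)-np.pi/4
            u=np.array([np.cos(th),np.sin(th)]); v=np.array([-u[1],u[0]])
            return np.array([cx,cy])/1000-.011*u+.0075*v, th, L
def dark(d,zt,k=3,thr=75):
    """dark blobs: centre, axes (mm), angle on the plane z"""
    g=cv2.cvtColor(up(d,k),cv2.COLOR_RGB2GRAY); m=(g<thr).astype(np.uint8)
    cs,_=cv2.findContours(m,0,2); out=[]
    for c in cs:
        if cv2.contourArea(c)<12*k: continue
        w=cast(d,(c[:,0]+.5)/k-.5,zt)[:,:2]
        (x,y),(a,b),t=cv2.minAreaRect((w*1000).astype(np.float32))
        if a<b: a,b,t=b,a,t+90
        if a<90 and .1<x/1000<.9: out.append((x/1000,y/1000,a,b,np.deg2rad(t)))
    return out
def markers(d,thr=75,verbose=False):
    """pairs of dark caps 125 mm apart (centre to centre), height 6.5 mm; -> x,y,yaw"""
    caps=[c for c in dark(d,.0065,thr=thr) if 9<c[3]<25 and 15<c[2]<45]; out=[]
    for i,a in enumerate(caps):
        for b in caps[:i]:
            v=np.subtract(a[:2],b[:2]); L=np.hypot(*v)
            if .108<L<.142:
                th=np.arctan2(v[1],v[0]); th=(th+np.pi/2)%np.pi-np.pi/2
                out.append((*(np.add(a[:2],b[:2])/2),th,L,a[2],b[2]))
    return out
E
python3 - <<'E'
from h import *
np.set_printoptions(suppress=True,precision=4)
for n in("top","scene"):
    d=dict(np.load(f"/tmp/{n}0.npz")); print(n)
    print("rack",rack(d))
    for m in markers(d): print("M",np.round(m,4))
    for c in dark(d,.013): 
        if c[3]>9 and abs(c[1])<.6 : print("  D",np.round(c,3))
E
```

```text
top
rack (array([ 0.6197, -0.0289]), np.float64(-0.10706839688500036), [190.3308868408203, 473.9131164550781])
M [ 0.4313 -0.4041  0.1313  0.1212 23.2617 24.7791]
M [ 0.4416  0.1971 -0.0919  0.1227 20.5111 22.7458]
M [ 0.4536  0.3998  0.1012  0.1204 23.8386 27.3443]
M [ 0.8924  0.4208 -1.505   0.1153 31.9713 17.9619]
M [ 0.8882  0.537  -1.5637  0.1174 15.0351 17.9619]
  D [ 0.371 -0.41  24.655 11.904  0.143]
  D [ 0.353 -0.082 57.745 27.893  1.709]
  D [ 0.371 -0.181 23.365  9.405  2.821]
  D [ 0.38   0.202 22.632  9.742  0.004]
  D [ 0.393  0.392 27.208 11.208  0.124]
  D [ 0.49  -0.394 23.146 10.199  0.003]
  D [ 0.481 -0.003 19.644  9.085  0.062]
  D [ 0.501  0.191 20.409  9.386  3.095]
  D [ 0.54  -0.213 21.159 14.011  1.391]
  D [ 0.512  0.404 23.72  10.283  0.125]
  D [ 0.581 -0.387 42.207 18.722  2.612]
  D [ 0.61  -0.226 41.839 21.493  0.967]
  D [ 0.583  0.398 49.333 33.109  0.962]
  D [ 0.705 -0.197 16.469 13.397  2.385]
  D [ 0.74   0.114 21.238  9.451  0.078]
  D [ 0.866  0.094 51.823 46.965  0.074]
  D [ 0.885  0.476 17.872 15.34   2.155]
  D [ 0.893  0.362 31.812 18.407
[... 859 characters left out ...]
08]
  D [ 0.386 -0.409 58.276 11.761  0.123]
  D [ 0.89   0.351 20.042  9.48   3.109]
  D [ 0.664  0.005 48.651 18.582  1.776]
  D [ 0.729  0.12  45.342 15.38   2.155]
  D [ 0.492 -0.214 32.761 11.531  2.896]
  D [ 0.887  0.374 29.64  22.902  1.687]
  D [ 0.665  0.066 44.632 22.521  1.444]
  D [ 0.89   0.467 18.889  9.718  0.016]
  D [ 0.888  0.485 23.036 15.976  0.157]
  D [ 0.889  0.527 19.528  9.661  3.028]
  D [ 0.382 -0.183 47.378 11.778  2.905]
  D [ 0.89   0.587 21.3   14.527  3.072]
  D [ 0.688  0.374 55.231 12.914  0.241]
  D [ 0.358 -0.085 63.06  36.439  1.694]
  D [ 0.609  0.471 59.757 26.387  0.442]
  D [ 0.571  0.405 88.748 34.158  2.118]
  D [ 0.599  0.516 32.154  9.836  0.062]
```

```bash
cat >> h.py <<'E'
def long_markers(d,k=3,off=22,z=.0065):
    """elongated blobs darker than the desk around them, 150 x 12 mm"""
    g=cv2.cvtColor(up(d,k),cv2.COLOR_RGB2GRAY).astype(np.float32)
    bg=cv2.medianBlur(cv2.resize(g,None,fx=1/k,fy=1/k).astype(np.uint8),41)
    bg=cv2.resize(bg,(g.shape[1],g.shape[0])).astype(np.float32)
    cs,_=cv2.findContours((g<bg-off).astype(np.uint8),0,2); out=[]
    for c in cs:
        if cv2.contourArea(c)<60*k: continue
        w=cast(d,(c[:,0]+.5)/k-.5,z)[:,:2]
        (x,y),(a,b),t=cv2.minAreaRect((w*1000).astype(np.float32))
        if a<b: a,b,t=b,a,t+90
        if 130<a<175 and b<30: out.append((x/1000,y/1000,(np.deg2rad(t)+np.pi/2)%np.pi-np.pi/2,a,b))
    return sorted(out,key=lambda m:m[1])
def cloud(d):
    v,u=np.nonzero(d["depth"]); Z=d["depth"][v,u]; T=d["camera_from_world"]
    p=np.c_[(u-d["cx"])/d["fx"]*Z,(v-d["cy"])/d["fy"]*Z,Z]
    return (p-T[:3,3])@T[:3,:3], d["pixels"][v,u]
def w2r(p,o,th):
    q=np.asarray(p)[...,:2]-o; return np.stack([q[...,0]*np.cos(th)+q[...,1]*np.sin(th),-q[...,0]*np.sin(th)+q[...,1]*np.cos(th)],-1)
def r2w(p,o,th):
    x,y=p; return np.array([o[0]+x*np.cos(th)-y*np.sin(th),o[1]+x*np.sin(th)+y*np.cos(th)])
E
python3 - <<'E'
from h import *
np.set_printoptions(suppress=True,precision=4)
o=np.array([.6205,-.0276]);th=-.1067
for n in("top","scene"):
    d=dict(np.load(f"/tmp/{n}0.npz")); print(n)
    for m in long_markers(d): print("M",np.round(m,4))
    P,c=cloud(d); q=w2r(P,o,th); z=P[:,2]
    desk=(abs(q[:,0])<.3)&(q[:,0]<-.1)&(abs(q[:,1])<.2); print("desk z",np.median(z[desk]),z[desk].std())
    s=(q[:,1]<-.15)&(q[:,1]>-.24)&(abs(q[:,0])<.08)&(z>.045)&(z<.075)
    if s.any(): print("knob",s.sum(),q[s].mean(0),P[s].mean(0),np.cov(q[s].T)*1e6,z[s].max())
    s=(q[:,0]>.09)&(q[:,0]<.11)&(z>.058)&(z<.07); print("keeper bar x",q[s].mean(0))
    for sx in(-1,1):
        s=(abs(q[:,0]-sx*.038)<.012)&(z>.028)&(z<.052)&(abs(q[:,1])<.15)
        print("rail",s.sum(),q[s].mean(0),q[s].min(0),q[s].max(0),np.polyfit(q[s][:,1],q[s][:,0],1))
        s&=z>.041; h=np.sort(q[s][:,1]); print("  jaws",h)
    s=(abs(q[:,0]-.065)<.01)&(z>.052)&(z<.062)&(abs(q[:,1])<.16);print("tabs",np.sort(q[s][:,1]))
E
```

```text
top
M [  0.4316  -0.4048   0.1192 153.254   20.8027]
M [  0.4301  -0.198   -0.2713 154.6454  18.0237]
M [  0.4205   0.0044  -0.125  153.6997  17.6111]
M [  0.4411   0.197   -0.0899 154.2736  19.1202]
M [  0.4529   0.3994   0.1074 155.2836  19.669 ]
M [  0.5579   0.6428   1.1962 161.8217  16.8079]
desk z 0.0009304963935788003 0.004138375317922326
knob 70 [-0.0012 -0.1927] [ 0.5987 -0.2191  0.0627] [[ 49.3422  61.3906]
 [ 61.3906 124.0628]] 0.07255314749321295
keeper bar x [ 0.0979 -0.0447]
rail 303 [-0.0384 -0.0034] [-0.0448 -0.1383] [-0.0306  0.1305] [-0.0003 -0.0384]
  jaws [-0.1357 -0.134  -0.1322 -0.1321 -0.1301 -0.1292 -0.1289 -0.1285 -0.1191
 -0.1189 -0.1179 -0.1168 -0.1159 -0.1152 -0.1148 -0.1137 -0.0744 -0.0738
 -0.0715 -0.0706 -0.0692 -0.0685 -0.0679 -0.0584 -0.0584 -0.0569 -0.0553
 -0.0547 -0.0542 -0.0132 -0.0112 -0.0105 -0.01   -0.0093  0.0006  0.0028
  0.0033  0.0038  0.0044  0.006   0.0067  0.0455  0.0476  0.0482  0.0488
  0.0509  0.0515  0.0521  0.0609  0.0614  0.0621  0.0627  0.0643  0.0648
  0.0661  0.1063  0.1092  0.1099  0.1105  0.1204  0.1209  0.1224  0.1234
  0.123
[... 5580 characters left out ...]
63  0.0466  0.0471  0.0477  0.0477
  0.0489  0.0491  0.0492  0.0494  0.0497  0.05    0.0504  0.0505  0.051
  0.0515  0.0516  0.0516  0.0519  0.0532  0.0532  0.0533  0.0535  0.0536
  0.0537  0.054   0.0548  0.0548  0.0555  0.056   0.0563  0.0564  0.0568
  0.0574  0.0574  0.0578  0.0583  0.0583  0.0585  0.0594  0.0595  0.0597
  0.0602  0.1052  0.1054  0.1055  0.1056  0.1062  0.1063  0.1066  0.1068
  0.1068  0.1069  0.1079  0.1087  0.1091  0.1091  0.1093  0.1093  0.1096
  0.1103  0.1104  0.1105  0.1109  0.1109  0.111   0.1122  0.1125  0.1126
  0.113   0.1132  0.1139  0.114   0.1141  0.1148  0.116   0.1165  0.1166
  0.1167  0.1167  0.1169  0.1172  0.1176  0.1191  0.1192  0.1196  0.1198
  0.1199]
```

```bash
cat > rob.py <<'E'
from cell import r, optics
from h import *
TH=-.1067; O=np.array([.6206,-.0299])
KN=r2w((.0004,-.190),O,TH)
def quat(psi): return [np.cos(psi/2),np.sin(psi/2),0.,0.]   # tool down, tool x at yaw psi
def lin(p,psi=None,vel=.2): r.move_linear(np.array(p,float),None if psi is None else quat(psi),vel=vel)
def joint(p,psi): r.move_to(np.array(p,float),quat(psi))
def best_psi(p,psi):
    """of psi and psi+pi the one with the last joint nearer mid-range"""
    c=[(abs(q[5]),s) for s in (psi,psi+np.pi) if (q:=r.inverse_kinematics(np.array(p,float),quat(s))) is not None]
    return min(c)[1]
def st(*a): print(*a,"t=%.1f"%r.current_t(),"F",np.round(r.current_contact_force(),1),"open %.3f"%r.current_opening(),"tcp",np.round(r.current_tool_pos(),4),"q6 %.2f"%r.current_q()[5])
def knob_turn(k0,k1):
    a=TH-k0+np.pi; b=TH-k1+np.pi
    r.set_gripper(.6)
    joint([*KN,.16],a); lin([*KN,.056],a,.15); st("at knob")
    r.set_gripper(0,squeeze=50); st("gripped")
    n=int(np.ceil(abs(b-a)/.35))
    for s in np.linspace(a,b,n+1)[1:]:
        lin([*KN,.056],s); 
    st("turned",np.round(r.current_torque(),2))
    r.set_gripper(.6); lin([*KN,.16],b,.25); st("clear")
def tabs():
    for n in("top","scene"):
        P,c=cloud(optics.get_image(n)); q=w2r(P,O,TH)
        s=(abs(q[:,0]-.065)<.01)&(P[:,2]>.052)&(P[:,2]<.063)&(abs(q[:,1])<.16)
        y=q[s][:,1]; m=np.angle(np.exp(2j*np.pi*y/.06).mean())*.06/2/np.pi
        print(n,"tab offset mod 60mm: %.4f"%m,s.sum())
E
python3 - <<'E'
from rob import *
for k in(2.09,1.,0,1.57): print(k,r.inverse_kinematics(np.array([*KN,.056]),quat(TH-k+np.pi)))
knob_turn(2.09,0); tabs()
E
```

```text
2.09 [-4.22153000e-01  7.50241208e-01  1.53066545e+00 -4.44089210e-16
  8.60685996e-01  2.03750673e-01]
1.0 [-4.22153000e-01  7.50241208e-01  1.53066545e+00 -4.44089210e-16
  8.60685996e-01 -8.86249327e-01]
0 [-4.22153000e-01  7.50241208e-01  1.53066545e+00 -4.44089210e-16
  8.60685996e-01 -1.88624933e+00]
1.57 [-4.22153000e-01  7.50241208e-01  1.53066545e+00 -4.44089210e-16
  8.60685996e-01 -3.16249327e-01]
at knob t=4.4 F [ 0.2 -0.1  0. ] open 0.601 tcp [ 0.6013 -0.219   0.0569] q6 0.20
gripped t=4.9 F [-5.7  4.  10.8] open 0.220 tcp [ 0.6006 -0.2186  0.0572] q6 0.20
turned [0.74 0.57 0.04] t=7.9 F [-2.4  4.1  8.6] open 0.218 tcp [ 0.601  -0.2184  0.0573] q6 -1.89
clear t=8.8 F [ 0.3  0.7 -1.3] open 0.600 tcp [ 0.6007 -0.2188  0.1603] q6 -1.89
top tab offset mod 60mm: 0.0248 110
scene tab offset mod 60mm: 0.0268 210
```

```bash
cat >> rob.py <<'E'
def find():
    L=[[m for m in long_markers(optics.get_image(n)) if .28<m[0]<.6 and abs(m[1])<.55] for n in("top","scene")]
    out=[]
    for a in L[0]:
        for b in L[1]:
            if np.hypot(a[0]-b[0],a[1]-b[1])<.012 and abs(a[2]-b[2])<.12: out.append((np.array(a[:3])+b[:3])/2)
    return out,L
def pick(m,z=.024):
    p=m[:2]; psi=best_psi([*p,.1],m[2])
    r.set_gripper(.45); joint([*p,.09],psi); lin([*p,z],psi,.15)
    r.set_gripper(0,squeeze=60); st("grip"); off=r.current_tool_pos()[2]-.0065
    lin([*p,.12],psi,.25); st("lifted"); return off
def hover(i,off,z=.070,dx=0,dy=0):
    c=r2w((dx,(i-2)*.06+dy),O,TH); psi=best_psi([*c,.12],TH)
    joint([*c,.13],psi); lin([*c,z+off],psi,.15); st("hover"); return c,psi
def press(c,psi,off,over=.0):
    lin([*c,.0535+off],psi,.1); st("on lips"); lin([*c,.0395+off-over],psi,.06); st("pressed")
    r.set_gripper(.3); lin([*c,.13],psi,.25); st("left")
E
python3 - <<'E'
from rob import *
ms,L=find()
for m in ms: print(np.round(m,4))
m=min(ms,key=lambda m:abs(m[1]))
off=pick(m); print("off",off); hover(2,off)
for n in("top","scene"):
    d=optics.get_image(n); np.savez(f"/tmp/{n}1.npz",**d)
    uv=proj(d,[*r2w((0,0),O,TH),.05])[0].astype(int); x,y=uv
    cv2.imwrite(f"pics/hov_{n}.png",cv2.resize(d["pixels"][y-55:y+55,x-75:x+75,::-1],(750,550)))
E
```

```text
[ 0.4307 -0.4045  0.1195]
[ 0.4404  0.1976 -0.0579]
[0.4519 0.4001 0.105 ]
grip t=11.9 F [-1.  -0.6  7.7] open 0.110 tcp [0.441  0.1978 0.0251] q6 -1.19
lifted t=12.5 F [ 1.  -0.2 -1.8] open 0.109 tcp [0.4405 0.1977 0.1206] q6 -1.19
off 0.018586944818426838
hover t=15.2 F [ 1.3  0.6 -0. ] open 0.105 tcp [ 0.6206 -0.0298  0.0886] q6 1.55
```

View pics/hov_scene.png

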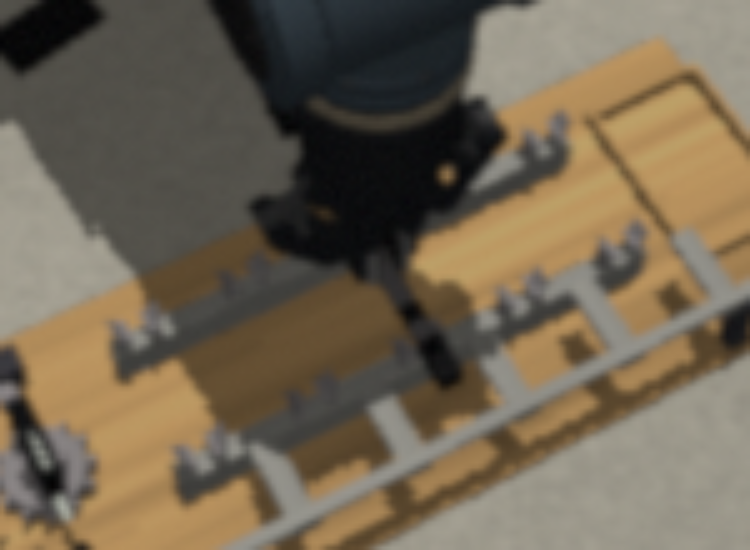

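View pics/hov_top.png

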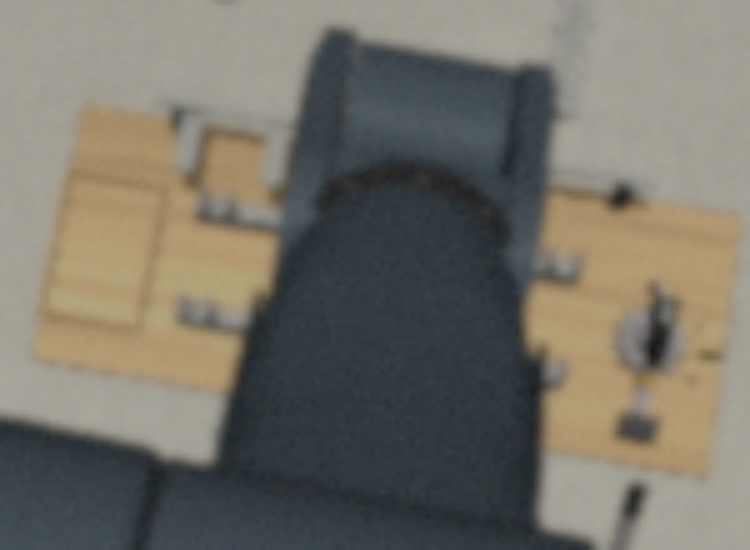

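Run:
```python
from rob import *
d=dict(np.load("/tmp/scene1.npz")); P,c=cloud(d); q=w2r(P,O,TH)
s=(q[:,0]>.03)&(q[:,0]<.085)&(abs(q[:,1])<.016)&(P[:,2]>.0655)&(P[:,2]<.085)
print(s.sum(),q[s].min(0),q[s].max(0)); 
for a in np.arange(.03,.085,.01):
    t=s&(q[:,0]>a)&(q[:,0]<a+.01)
    if t.any(): print(round(a,2),t.sum(),q[t][:,1].min(),q[t][:,1].max(),np.median(q[t][:,1]),P[t][:,2].max())
```

```text
101 [ 0.03046493 -0.00679484] [0.07568039 0.00601718]
0.03 20 -0.006375284651496258 0.005877519323106713 -0.001159874585336789 0.07926568028258636
0.04 18 -0.005902853573529923 0.005119370434038941 -0.0020259689200086387 0.0791295785377018
0.05 22 -0.006552250950191011 0.005825751811543559 -0.0009059503346558373 0.0802526820322343
0.06 23 -0.00654192874115072 0.006017176163973478 -0.0008304785763555986 0.08110696899799502
0.07 18 -0.0067948395101061244 0.005565607639425756 -0.0013537274677395878 0.07989055533914048
```

```bash
cat >> rob.py <<'E'
def caps(show=True):
    """height of the markers' near/far caps in each clip, from depth in both views"""
    for n in("top","scene"):
        P,c=cloud(optics.get_image(n)); q=w2r(P,O,TH)
        for i in range(5):
            row=[]
            for lo,hi in((-.073,-.055),(.053,.073)):
                s=(q[:,0]>lo)&(q[:,0]<hi)&(abs(q[:,1]-(i-2)*.06)<.01)&(P[:,2]>.03)&(P[:,2]<.075)
                row.append((int(s.sum()),*np.round([np.percentile(P[s,2],80),q[s,1].mean()-(i-2)*.06],4).tolist()) if s.sum()>4 else None)
            if any(row): print(n,"clip",i,row)
E
python3 - <<'E'
from rob import *
off=.0186; c=r2w((0,.001),O,TH); psi=best_psi([*c,.12],TH)
lin([*c,.057+off],psi,.1); st("above")
for z in(.0535,.0515,.0495,.0475,.0455,.0435,.0415,.0395): lin([*c,z+off],psi,.06); st(z)
r.set_gripper(.3); lin([*c,.13],psi,.25); st("left")
caps()
E
```

```text
above t=15.6 F [ 0.4 -0.4 -0.2] open 0.101 tcp [ 0.6204 -0.0288  0.0753] q6 1.56
0.0535 t=15.9 F [ 0.6 -0.3 -1.4] open 0.104 tcp [ 0.6207 -0.0289  0.0721] q6 1.56
0.0515 t=16.1 F [0.4 0.6 0.5] open 0.109 tcp [ 0.6207 -0.029   0.0701] q6 1.56
0.0495 t=16.4 F [ 0.8 -0.8  3.4] open 0.103 tcp [ 0.6212 -0.029   0.0685] q6 1.56
0.0475 t=16.6 F [ 2.6 -1.7  3.4] open 0.109 tcp [ 0.6213 -0.029   0.0664] q6 1.56
0.0455 t=16.9 F [ 2.1 -0.3 -1.1] open 0.106 tcp [ 0.6206 -0.0289  0.0638] q6 1.56
0.0435 t=17.1 F [ 1.4 -0.5 -5.7] open 0.106 tcp [ 0.6202 -0.0289  0.0613] q6 1.56
0.0415 t=17.4 F [-0.1 -1.5 -5.5] open 0.106 tcp [ 0.6201 -0.0288  0.0594] q6 1.56
0.0395 t=17.6 F [-4.  -1.5  4.1] open 0.103 tcp [ 0.6204 -0.0289  0.0585] q6 1.56
left t=18.4 F [ 0.2  0.2 -0. ] open 0.298 tcp [ 0.621  -0.0289  0.1308] q6 1.56
scene clip 2 [None, (48, 0.0477, -0.0)]
```

```bash
cat >> rob.py <<'E'
O=r2w((0,.001),O,TH)
def find2():
    ms,L=find()
    for b in L[1]:
        if b[3]<175 and b[4]<26 and not any(np.hypot(*(m[:2]-b[:2]))<.03 for m in ms): ms.append(np.array(b[:3])+[.0008,-.0007,0])
    return ms
def do(y,i):
    ms=[m for m in find2() if abs(m[1]-y)<.09]; print([np.round(m,4).tolist() for m in ms])
    m=min(ms,key=lambda m:abs(m[1]-y))
    off=pick(m)
    if not .07<r.current_opening()<.16: raise SystemExit("grip?")
    c,psi=hover(i,off)
    if not .07<r.current_opening()<.16: raise SystemExit("lost?")
    press(c,psi,off); caps()
E
python3 - <<'E'
from rob import *
do(.40,4); do(-.404,0)
E
```

```text
[[0.4523, 0.3999, 0.1061]]
grip t=22.0 F [-0.7 -1.2  6.9] open 0.105 tcp [0.4526 0.4001 0.0248] q6 -1.03
lifted t=22.6 F [-0.5  0.7 -1. ] open 0.107 tcp [0.4522 0.3999 0.1205] q6 -1.03
hover t=24.3 F [0.4 0.1 0.4] open 0.109 tcp [0.6333 0.0911 0.0883] q6 -1.39
on lips t=24.7 F [-0.6 -0.1 -0.6] open 0.109 tcp [0.6334 0.0904 0.0718] q6 -1.40
pressed t=25.0 F [ 2.2 -1.4  1.8] open 0.112 tcp [0.6342 0.0903 0.0583] q6 -1.40
left t=25.8 F [ 0.7  0.3 -0.8] open 0.303 tcp [0.6337 0.0905 0.1309] q6 -1.40
top clip 2 [(21, 0.0484, -0.0022), (23, 0.0485, -0.0022)]
scene clip 2 [(33, 0.0472, -0.0007), (49, 0.0477, -0.0015)]
scene clip 4 [(11, 0.0454, -0.0056), (47, 0.047, -0.0017)]
[[0.431, -0.404, 0.1235]]
grip t=29.2 F [-0.7  2.2  6. ] open 0.104 tcp [ 0.4313 -0.4043  0.0248] q6 0.62
lifted t=29.7 F [ 0.3 -0.   0.2] open 0.108 tcp [ 0.4309 -0.404   0.1205] q6 0.62
hover t=31.3 F [-0.3  0.6  0.5] open 0.106 tcp [ 0.6077 -0.1489  0.0883] q6 1.36
on lips t=31.6 F [0.4 0.3 0.5] open 0.109 tcp [ 0.6078 -0.1483  0.0719] q6 1.36
pressed t=32.0 F [ 1.8 -1.6  1.7] open 0.105 tcp [ 0.6086 -0.1485  0.0583] q6 1.36
left t=32.8 F [ 0.8  0.9 -1.2] open 0.304 tcp [ 0.608  -0.1483  0.1307] q6 1.36
top clip 2 [(21, 0.0488, -0.0017), (21, 0.0489, -0.0023)]
top clip 4 [(19, 0.0489, -0.0035), (19, 0.0495, -0.0028)]
scene clip 0 [None, (46, 0.0476, -0.0)]
scene clip 2 [(33, 0.0485, -0.0012), (47, 0.047, -0.0012)]
scene clip 4 [(31, 0.0476, -0.0016), (45, 0.0479, -0.0017)]
```

Run:
```python
from rob import *
do(.005,3); do(-.197,1)
joint([.35,.35,.25],best_psi([.35,.35,.25],0)); caps()
print(find()[0])
for n in("top","scene"):
    d=optics.get_image(n); cv2.imwrite(f"pics/mid_{n}.png",d["pixels"][:,:,::-1])
    for c in dark(d,.014):
        if 36<c[2]<66 and 14<c[3]<34 and -.55<c[1]<-.05 and .3<c[0]: print(n,np.round(c,4))
```

```text
[]Traceback (most recent call last):
  File "<stdin>", line 2, in <module>
  File "rob.py", line 65, in do
    m=min(ms,key=lambda m:abs(m[1]-y))
ValueError: min() iterable argument is empty
```

Occluded or knocked; move aside and look.

Run:
```python
from rob import *
joint([.35,.35,.25],best_psi([.35,.35,.25],0)); caps()
ms,L=find(); print(ms); print(np.round(L[0],3),np.round(L[1],3))
for n in("top","scene"):
    d=optics.get_image(n); cv2.imwrite(f"pics/mid_{n}.png",d["pixels"][:,:,::-1])
    for c in dark(d,.014):
        if 36<c[2]<66 and 14<c[3]<34 and -.55<c[1]<-.05 and .3<c[0]: print(n,np.round(c,4))
```

```text
top clip 0 [(22, 0.0476, -0.002), (24, 0.049, -0.0022)]
top clip 2 [(21, 0.049, -0.0021), (21, 0.0484, -0.0022)]
top clip 4 [(21, 0.0478, -0.0031), (21, 0.0487, -0.0024)]
scene clip 0 [(33, 0.0483, -0.0006), (47, 0.0479, -0.0003)]
scene clip 2 [(32, 0.0474, -0.0007), (45, 0.0471, -0.0011)]
scene clip 4 [(33, 0.0477, -0.0017), (43, 0.0473, -0.0018)]
[array([ 0.42945181, -0.19735373, -0.26959506]), array([ 0.42005458,  0.00514397, -0.12571359])]
[[ 4.30000e-01 -1.98000e-01 -2.70000e-01  1.54690e+02  1.85740e+01]
 [ 4.20000e-01  4.00000e-03 -1.29000e-01  1.53715e+02  1.81160e+01]] [[ 4.29000e-01 -1.97000e-01 -2.69000e-01  1.59837e+02  1.65750e+01]
 [ 4.20000e-01  6.00000e-03 -1.22000e-01  1.60401e+02  1.93830e+01]]
top [ 0.3531 -0.082  56.461  27.3166  1.7111]
top [ 0.5808 -0.3867 41.8893 17.8659  2.6045]
top [ 0.6062 -0.226  45.29   15.2391  2.9257]
scene [ 0.5856 -0.3875 46.5925 23.6054  2.623 ]
scene [ 0.65   -0.089  44.9071 19.4081  1.4643]
```

View pics/mid_top.png

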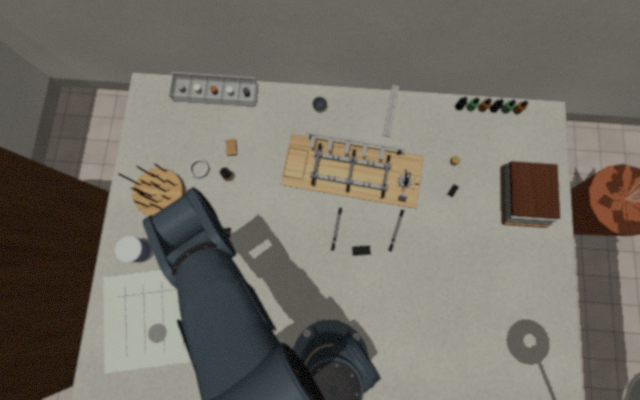

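```bash
cat >> rob.py <<'E'
def look(): joint([.35,.40,.25],best_psi([.35,.40,.25],0))
def eraser():
    C=[]
    for n in("top","scene"):
        for c in dark(optics.get_image(n),.012):
            if 36<c[2]<52 and 14<c[3]<28 and -.6<c[1]<-.28 and .3<c[0]: print(n,np.round(c,4)); C.append(c)
    return np.mean([[c[0],c[1],c[4]%np.pi] for c in C],0),len(C)
E
python3 - <<'E'
from rob import *
do(.005,3); look(); do(-.197,1); look(); caps(); print("loose",find()[0]); print(eraser())
E
```

```text
[[0.4199, 0.0051, -0.1249]]
grip t=38.1 F [-1.3  1.8  9.5] open 0.108 tcp [0.4205 0.0051 0.025 ] q6 -1.54
lifted t=38.6 F [-0.7 -0.3 -1.4] open 0.106 tcp [0.4201 0.0051 0.1206] q6 -1.54
hover t=39.9 F [-0.9  0.1  0.2] open 0.111 tcp [0.6266 0.0306 0.0886] q6 -1.49
on lips t=40.2 F [ 0.3 -0.7  0.2] open 0.107 tcp [0.6269 0.0308 0.072 ] q6 -1.49
pressed t=40.6 F [ 3.4 -1.3  2.1] open 0.105 tcp [0.6279 0.0306 0.0585] q6 -1.49
left t=41.4 F [-0.1  0.3 -0.2] open 0.302 tcp [0.6272 0.0308 0.1308] q6 -1.49
top clip 0 [(23, 0.0484, -0.0019), (23, 0.0489, -0.0016)]
scene clip 0 [(29, 0.047, -0.0008), (47, 0.0474, -0.0001)]
scene clip 2 [(33, 0.048, -0.0009), (49, 0.0473, -0.0015)]
scene clip 3 [None, (46, 0.0474, -0.001)]
scene clip 4 [None, (48, 0.0485, -0.0016)]
[[0.4294, -0.1972, -0.2669]]
grip t=46.8 F [-1.5  0.6  7.7] open 0.105 tcp [ 0.4299 -0.1975  0.0251] q6 1.31
lifted t=47.3 F [-0.4  0.7 -0.1] open 0.107 tcp [ 0.4295 -0.1972  0.1206] q6 1.31
hover t=48.6 F [ 0.5  0.5 -0.4] open 0.107 tcp [ 0.6138 -0.0893  0.0887] q6 1.46
on lips t=48.9 F [ 0.6 -0.5  0.9] open 0.103 tcp [ 0.6142 -0.0
[... 643 characters left out ...]
0.0507, -0.0015)]
top clip 1 [(23, 0.0498, -0.0022), (21, 0.0482, -0.002)]
top clip 2 [(22, 0.048, -0.0022), (22, 0.0485, -0.0021)]
top clip 3 [(20, 0.0478, -0.0028), (21, 0.0494, -0.0024)]
top clip 4 [(20, 0.048, -0.0029), (22, 0.0497, -0.0025)]
scene clip 0 [(35, 0.0478, -0.0002), (46, 0.0479, -0.0002)]
scene clip 1 [(34, 0.0472, -0.0003), (47, 0.0484, -0.0008)]
scene clip 2 [(34, 0.0473, -0.001), (47, 0.0471, -0.0014)]
scene clip 3 [(33, 0.0476, -0.0014), (46, 0.0472, -0.0013)]
scene clip 4 [(31, 0.0471, -0.0016), (47, 0.0474, -0.0014)]
loose []
top [ 0.5812 -0.3872 41.5387 17.5449  2.6067]
scene [ 0.5847 -0.3877 46.8237 23.5681  2.623 ]
(array([ 0.58297748, -0.38746977,  2.61484056]), 2)
```

Run:
```python
from rob import *
for n,uv in(("top",(296.2,163)),("scene",(210+655/3.9,190+110/3.9))):
    d=dict(np.load(f"/tmp/{n}0.npz")); print(n,w2r(cast(d,uv,.018),O,TH))
e,_=eraser(); p=e[:2]; psi=best_psi([*p,.1],e[2])
r.set_gripper(.5); joint([*p,.10],psi); lin([*p,.0245],psi,.15); r.set_gripper(0,squeeze=50); st("grip")
off=r.current_tool_pos()[2]; lin([*p,.15],psi,.25); st("lift")
T=r2w((0,.187),O,TH); a=best_psi([*T,.15],TH+np.pi/2)
joint([*T,.15],a); st("over tray"); np.save("/tmp/er.npy",[off,a])
d=optics.get_image("scene"); cv2.imwrite("pics/tray.png",cv2.resize(d["pixels"][130:330,210:450,::-1],(720,600)))
```

```text
top [[-0.00329474  0.18793793]]
scene [[0.00822476 0.19013924]]
top [ 0.5814 -0.3871 41.8421 17.8504  2.6163]
scene [ 0.5846 -0.3877 46.5589 23.6554  2.623 ]
grip t=56.8 F [0.1 0.5 5.4] open 0.234 tcp [ 0.5837 -0.3879  0.0261] q6 1.44
lift t=57.5 F [-1.1 -0.9 -0.1] open 0.242 tcp [ 0.5825 -0.3871  0.1492] q6 1.44
over tray t=59.4 F [-0.7 -1.1  0.3] open 0.242 tcp [0.6409 0.1562 0.1499] q6 0.28
```

View pics/tray.png

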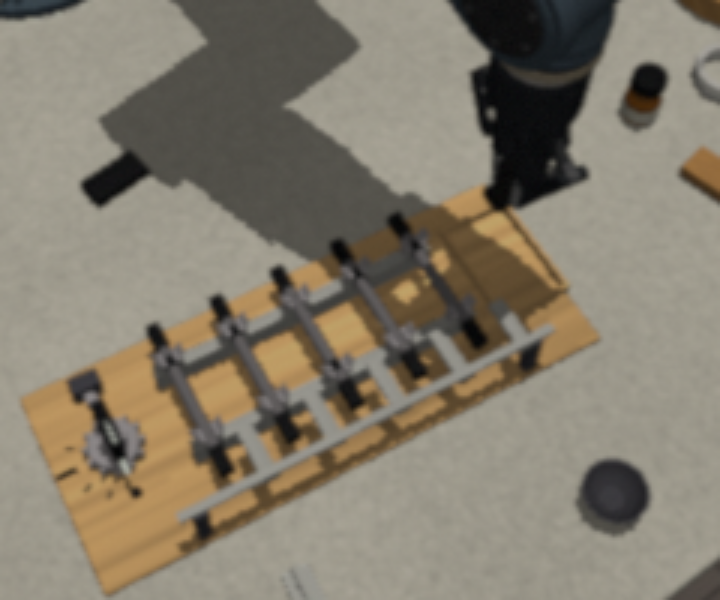

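Run:
```python
from rob import *
off,a=np.load("/tmp/er.npy"); T=r2w((0.002,.189),O,TH)
lin([*T,off+.008],a,.12); st("down"); r.set_gripper(.45); lin([*T,.15],a,.25); st("up")
look(); caps(); print("loose",find()[0])
for n in("top","scene"):
    for c in dark(optics.get_image(n),.02):
        q=w2r(np.array(c[:2]),O,TH)
        if .13<q[1]<.24 and abs(q[0])<.08: print(n,"eraser in rack",np.round(q,4),np.round(c[2:4],1))
```

```text
down t=60.6 F [-0.1 -0.2 -1. ] open 0.243 tcp [0.6431 0.1589 0.0343] q6 0.28
up t=61.5 F [-0.5 -0.2 -0.4] open 0.448 tcp [0.6426 0.1588 0.15  ] q6 0.28
top clip 0 [(23, 0.0487, -0.002), (24, 0.0489, -0.0016)]
top clip 1 [(21, 0.0496, -0.0022), (22, 0.0482, -0.0016)]
top clip 2 [(22, 0.0491, -0.0022), (22, 0.0498, -0.0022)]
top clip 3 [(19, 0.0477, -0.0022), (22, 0.0479, -0.0025)]
top clip 4 [(22, 0.048, -0.0025), (22, 0.0493, -0.0024)]
scene clip 0 [(33, 0.0473, -0.0004), (45, 0.048, -0.0004)]
scene clip 1 [(35, 0.0475, -0.0006), (46, 0.0475, -0.0008)]
scene clip 2 [(34, 0.0479, -0.0008), (48, 0.0477, -0.0011)]
scene clip 3 [(35, 0.0475, -0.0018), (47, 0.0483, -0.0016)]
scene clip 4 [(35, 0.0474, -0.0017), (47, 0.0473, -0.0014)]
loose []
top eraser in rack [0.0005 0.1861] [39.2 18.7]
scene eraser in rack [0.004  0.1853] [46.3 25.2]
```

Eraser flat in tray. Lock the knob.

Run:
```python
from rob import *
KN=r2w((-.0002,-.1905),O,TH)
knob_turn(0,np.pi/2); look(); tabs()
for n in("top","scene"):
    d=optics.get_image(n); np.savez(f"/tmp/{n}9.npz",**d)
    x,y=proj(d,[*r2w((0,0),O,TH),.05])[0].astype(int)
    cv2.imwrite(f"pics/end_{n}.png",cv2.resize(d["pixels"][y-70:y+70,x-100:x+100,::-1],(800,560)))
```

```text
at knob t=66.8 F [-0.  -0.5  0.3] open 0.600 tcp [ 0.6013 -0.219   0.0569] q6 -1.89
gripped t=67.3 F [-0.4  4.8  7.2] open 0.224 tcp [ 0.6014 -0.2185  0.0573] q6 -1.89
turned [ 0.14  0.86 -0.02] t=69.6 F [-6.   1.7  9.2] open 0.215 tcp [ 0.6007 -0.219   0.0573] q6 -0.32
clear t=70.6 F [ 0.1  0.9 -0.3] open 0.598 tcp [ 0.6007 -0.2188  0.1603] q6 -0.32
top tab offset mod 60mm: -0.0007 109
scene tab offset mod 60mm: 0.0018 225
```

View pics/end_top.png

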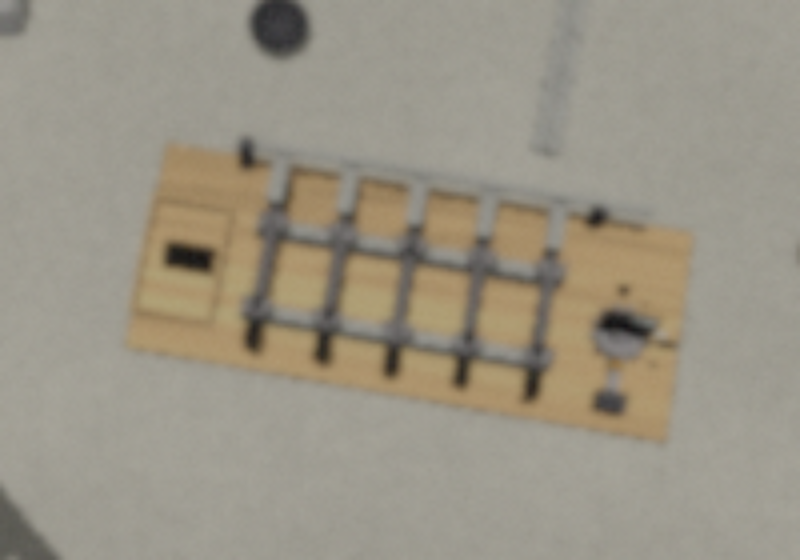

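View pics/end_scene.png

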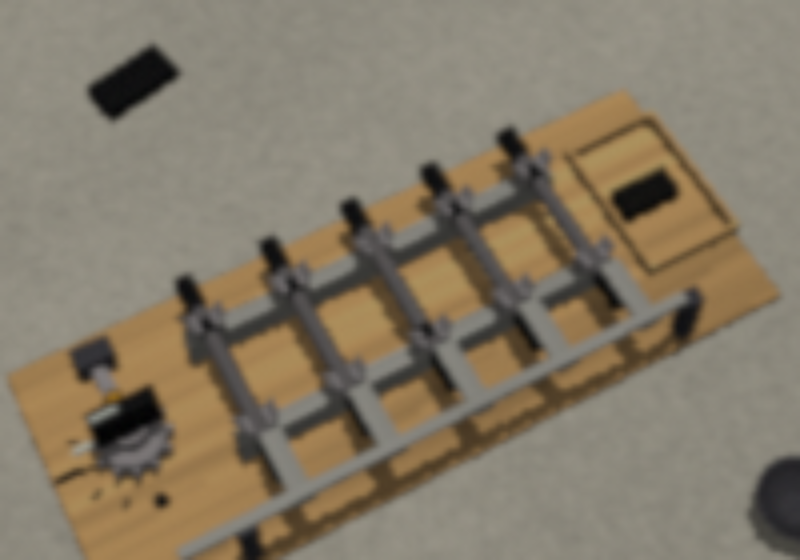

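Run:
```python
from rob import *
ok=[]
for n in("top","scene"):
    d=dict(np.load(f"/tmp/{n}9.npz")); P,c=cloud(d); q=w2r(P,O,TH)
    s=(abs(q[:,1]+.19)<.03)&(abs(q[:,0])<.035)&(P[:,2]>.055)&(P[:,2]<.075)
    C=np.cov(q[s].T); a=.5*np.arctan2(2*C[0,1],C[0,0]-C[1,1])%np.pi; print(n,s.sum(),"bar angle",a); ok.append(abs(a-np.pi/2)<.15)
if all(ok): print(r.hand_in(),r.current_t())
```

```text
top 60 bar angle 1.5949287360566657
scene 114 bar angle 1.5815644772735704
the job is handed in; nothing more can be done
the job is handed in; nothing more can be done
```

All five markers are home in their clips, the eraser lies flat in the tray, the knob is at its lock stop with the tabs over the caps, and the job was handed in at about 73 s.

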